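Pack the gift chest and close its lid

TASK

Pack the gift chest for the day: lay the green soap bar flat in the empty right-hand bay of the open chest. Then unlock the folding lid stay by lifting its red knee grip up and toward the robot, well past the straight position, and gently lower the lid until it is fully closed. Leave the cream soap bar and the tins where they are, and do not let the lid slam.

Things in the scene. Friction and masses are not known exactly. Their poses are not given: they have to be found in the camera images.
- chest: Pale wooden gift chest fixed on the table, 200 (x, depth) x 240 (y, width) x 80 mm high, walls and floor 8 mm. Origin: centre of its underside. Own axes: -x its front (faces the robot within 0.2 rad), +y left, z up. A divider 45 mm high, 6 mm thick runs front to back at y = +11 mm; two tins lie in the left bay, the right bay is empty.
- bay_floor (a point): Centre of the empty right-hand bay, on its floor, 8 mm above the chest's underside. The bay measures 184 mm (x) by 120 mm (y) inside. Axes as the chest's.
- lid_hinge (a point): Middle of the lid's hinge line, at the chest's far top edge: x = +100, y = 0, z = +80 mm in the chest's axes; the line runs along the chest's y. Axes as the chest's.
- lid_edge (a point): Middle of the lid's free edge, on its outer face. Wooden lid: 206 mm hinge to edge, 240 wide, 12 thick. Open, it stands nearly upright (85 deg from closed), outer face away from the robot, this point about 285 mm up; closed, the outer face is 92 mm up. To lower it, press the outer face toward the robot, then down.
- lid (a joint): Lid hinge, rad: 0 = nearly upright as found, 1.48 = fully closed (a stop). The hinge is stiff: once the stay is unlocked the lid stays where it is left and takes about 0.4 N m (2.5 N at 160 mm from the hinge) to turn. While the stay is locked the lid cannot be lowered.
- stay_knee (a joint): Bend of the stay's knee, rad: 0 = locked (resting on its stop, sagging 0.30 rad below straight), 0.30 = straight (dead centre), larger = unlocked and folding, about 3 when the lid is closed. It keeps its bend when let go; lifting it takes a few newtons at the grip.
- stay_grip (a point): Centre of the stay's red knee grip: a level round bar 14 mm thick, 50 mm long along the chest's y, standing out to the right (y = -140 to -190 mm in the chest's axes). Found about 129 mm above the table. A finger lowered behind it (far side) and drawn toward the chest's front and up lifts it; straight is 14 mm along its path.
- stay_pivot (a point): Fixed lower pivot of the stay on the chest's right wall: x = -20, y = -128, z = +65 mm in the chest's axes (point axes as the chest's). The stay is two flat steel bars of 93 mm, the lower from here to the knee, so the grip moves on a 93 mm circle about this pivot: up and forward, and at last down beside the front corner.
- soap_green_center (a point): Centre of the green soap bar with a paper band, 53 (own x) x 78 (own y) x 25 mm high, lying flat on the table right of the chest; 0.11 kg. Grasp across the 53 mm.
- soap_cream_center (a point): Centre of the cream soap bar of the same size, also on the table; leave it.
- tin_front_center (a point): Centre of the nearer round balm tin, 54 mm across, 21 mm high, in the chest's left bay; leave it.
- tin_back_center (a point): Centre of the farther round balm tin, same size, in the chest's left bay; leave it.
Not all that is in view belongs to the job. What is shaped like the part that bears soap_green_center but purple or turquoise is not meant.

How it is judged:
By the outcome, as a careful person would: the job done as asked, in the order asked, and still so for the second after the job is handed in, with the robot touching nothing.
It also fails if it takes over 64 s, if anything falls off the work surface, if the arm or the gripper's body presses on something with over 40 N, if the wrist force passes 120 N, or if a joint passes its speed limit or range.

ROBOT

A 6-joint arm with a two-finger parallel gripper is mounted at the origin on a cart in front of the work surface, level with it; the furniture and walls round the work are solid. World frame = base frame: x ahead of the robot, y to its left, z up, the work surface at z = 0. Lengths are in mm, angles in rad, forces in N, time in s.
With the tool pointing down it reaches from about 350 to 975 mm from the base axis. Payload 7.1 kg.
Tool frame: the origin (TCP) lies midway between the tips of the shut fingers; the grasp point (between the pads) lies pinch_z behind it (pinch_z is the distance from the TCP to the grasp point, in mm); z points along the fingers, y is the line along which they close (so a half turn about z gives the same grasp; the last joint's range is limited). The gripper opens to 88 mm and grips with 3 to 60 N. Pads are 20 mm wide; open, the fingers measure 115 mm over their backs; the gripper's body (75 mm by 178 mm) begins 61 mm behind the grasp point.
Start: joints at [-1.188, 0.423, 1.63, -0, 1.089, -0.019], TCP at [244.438, -575.2, 191.075] pointing down, gripper open.
Joint ranges: [-3, 3], [-0.9, 2.11], [0.09, 2.58], [-1.31, 4.45], [0.11, 2.69], [-2.54, 2.54]. Speed limits (rad/s): [2.39, 2.39, 3.01, 3.14, 3.14, 3.14].

INTERFACE

Orientations are given as a rotation vector (axis times angle).
In Python, from workcell import get_obs, get_image, close_job, pinch_z gives the robot as it stands.
- The arm moves only by the tool jog_arm, never from a script. Its argument "commands" is a list of rows, each a list of 3 entries, a list of its own where there are three numbers: the gripper command: -1 is shut, 1 is fully open, values between are in proportion, then the shift along the tool's x, y, z as a fraction of full scale, then the turn, a rotation vector about the tool's x, y, z as a fraction of full scale. In form: [[gripper, [tx, ty, tz], [rx, ry, rz]], ...]. A call has 1 to 10 rows; each row shifts and turns the commanded pose from where the row before left it, along the tool's axes as they then stand; what a row does not reach is not made up. Full scale, the value 1, is 0.1 m for a shift and 45 degrees for a turn. A row lasts 1/10 s, in which the tool goes at most 50 mm and 8.59 degrees, less where a joint would pass 70% of its speed; a pose out of reach is approached as far as the arm can. A call with a number of a shift or a turn outside -1 to 1 is refused whole. A call with a gripper value outside its range is refused whole. The fingers move at their own pace and stop on an object; the grip force is fixed at half the most. Time passes only in rows, so rows that do not move let the fingers close. It gives the time, the measured TCP pose, the force, the opening and the grip force at its end, in the units of the state.
- get_obs(): the state, without advancing time (a new reading comes with each control period).
- get_image(name): name is "scene" or "top" or "wrist"; returns a dict with "image" (480x640x3 uint8, blue, green, red), "z_map" (480x640 float32, mm along the optical axis (not along the pixel's ray), 0 where there is no reading), "intrinsics" (3x3 intrinsics, pixels), "k1" (the pictures are not rectified: a ray, as slopes to the right and down, at radius r is drawn at 1 + k1 r^2 times it, then the intrinsics apply), "eye" and "orientation" of the camera in the world; the wrist camera has in their place "mount" (4x4, takes a point from camera to tool coordinates, whose origin is the TCP and whose axes are the flange's). Camera axes: x right, y down, z forward; pixel columns grow to the right and rows downward; lengths in mm; the calibration is good to about 2 mm. A picture is of the moment at which its call begins: read the wrist's pose just before it.
- close_job(): hands the job in; it is judged then, once.
The state is a dict: "t": time; "qpos": joint angles; "qvel": joint speeds; "joint_torque": joint torques, N m; "ee_pos": TCP position; "orientation": TCP orientation; "ft_force": force on the tool from outside, world axes, zero at the start; "moment": the same for the moment, N m; "width": finger opening in mm; "grasp_force": force on a finger pad.
Only numpy, scipy, OpenCV 4.12 (cv2) and the standard library are available. Lean on these libraries where they do the work, as an engineer would, in place of code of your own. Each camera call takes 0.05 s, during which the arm holds its last target. There are 200 camera calls.

## Working session

There is one attempt and no reset: what is moved stays moved. The work goes in short steps, Python scripts to look and compute and a tool call to move; the robot and the scene stay as the last step left them, time stands still between calls to the robot, and variables do not carry over. Pictures are saved under pics/ and viewed, at most 13 in all, crops included, and the job is handed in when it is done.

Besides the shell and the picture viewer there is one more tool, called after "Call:" as name(argument=value, ...) on one line, values as JSON. jog_arm: Moves the arm, as the interface text tells. Its arguments: {"type":"object","properties":{"commands":{"type":"array","items":{"type":"array"}}},"required":["commands"]}

```bash
mkdir -p pics; cat > h.py <<'E'
import numpy as np,cv2
from workcell import get_obs,get_image,close_job,pinch_z
from scipy.spatial.transform import Rotation as R
def und(c,u,v):
    K=c["intrinsics"];p=cv2.undistortPoints(np.array([[[u,v]]],float),np.array(K,float),np.array([c["k1"],0,0,0,0.]))[0,0] if 0 else np.array([(u-K[0][2])/K[0][0],(v-K[1][2])/K[1][1]])
    q=p.copy()
    for _ in range(20): q=p/(1+c["k1"]*(q@q))
    return q
def rot(o):
    o=np.array(o); return o if o.shape==(3,3) else R.from_rotvec(o).as_matrix()
def campose(c,obs=None):
    if "eye" in c: return np.array(c["eye"]),rot(c["orientation"])
    M=np.array(c["mount"]);T=rot(obs["orientation"]);return np.array(obs["ee_pos"])+T@M[:3,3],T@M[:3,:3]
def p3(c,u,v,obs=None,z=None):
    e,Rm=campose(c,obs);q=und(c,u,v);d=Rm@np.array([q[0],q[1],1])
    if z is None:
        w=c["z_map"][int(v)-1:int(v)+2,int(u)-1:int(u)+2];s=np.median(w[w>0]) if (w>0).any() else np.nan
    else: s=(z-e[2])/d[2]
    return e+s*d
E
python3 - <<'E'
from h import *
import pickle
o=get_obs();print(o,pinch_z)
for n in("scene","top"):
    c=get_image(n);cv2.imwrite(f"pics/{n}0.png",c["image"]);pickle.dump(c,open(n+".pkl","wb"));print(n,c["eye"],c["orientation"],c["k1"],c["intrinsics"])
print(get_image("wrist")["mount"])
E
```

```text
{'t': 0.0, 'qpos': array([-1.18797257e+00,  4.23833252e-01,  1.63068814e+00, -2.95532024e-05,
        1.08859518e+00, -1.90311087e-02]), 'qvel': array([ 6.16673548e-04, -2.12092666e-04, -1.02705081e-03,  5.28283040e-05,
        3.72638081e-04, -1.50341811e-04]), 'joint_torque': array([-3.18892780e-04, -5.44608843e+01, -2.73673904e+01,  6.44085975e-02,
        2.27271288e-02, -1.47124433e-04]), 'ee_pos': array([ 244.22548119, -574.65076937,  190.30720358]), 'orientation': array([-3.07692147e+00, -6.26716304e-01,  4.73229074e-04]), 'ft_force': array([-0.20084199, -0.06884782, -0.22270375]), 'moment': array([ 0.00592957, -0.04826441, -0.02105239]), 'grasp_force': 0.0, 'width': 87.81800582918486} 18.700000000000003
scene [-254.79148376  522.14446421 1189.63945349] [-1.15482055  2.35923649 -1.01519671] -0.17473412257354004 [[575.92319375   0.         322.85144177]
 [  0.         575.92319375 248.81042896]
 [  0.           0.           1.        ]]
top [ 440.91393142 -136.56509019 1307.97337584] [-2.19880141  2.15959739 -0.06935043] -0.15653887424365137 [[588.22413844   0.         319.95603485]
 [  0.         588.22413844 242.23703548]
 [  0.           0.           1.        ]]
[[-4.47759182e-04 -9.56363087e-01 -2.92180501e-01  8.07740156e+01]
 [ 9.99999899e-01 -4.37430504e-04 -1.00680059e-04 -1.28584408e-01]
 [-3.15219720e-05 -2.92180516e-01  9.56363187e-01 -1.94746772e+02]
 [ 0.00000000e+00  0.00000000e+00  0.00000000e+00  1.00000000e+00]]
```

View pics/top0.png

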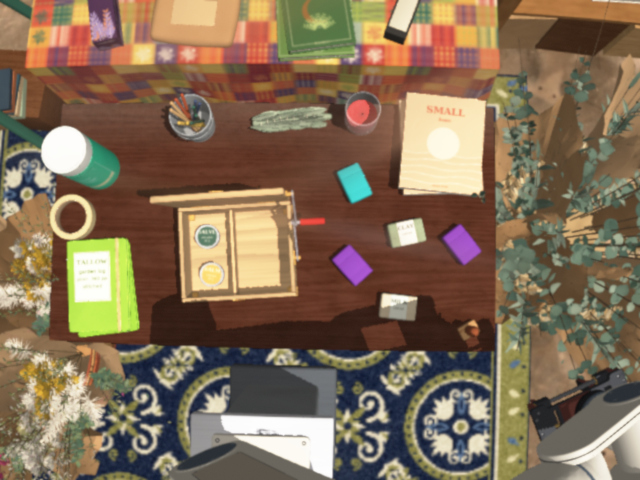

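View pics/scene0.png

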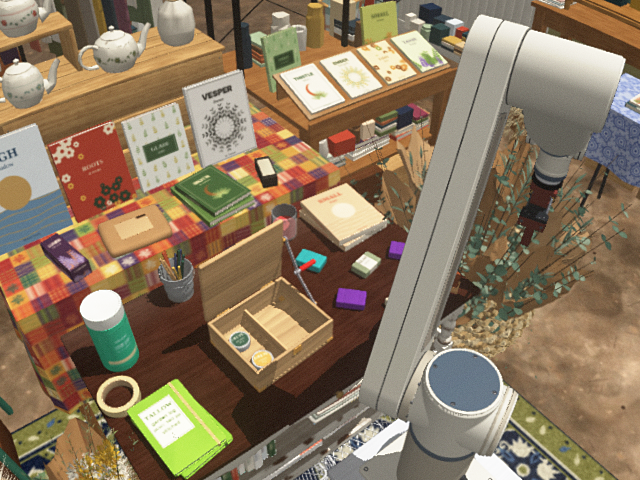

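The top view shows the chest with its rim corners near (178,208), (183,300), (297,294) and (290,195), and the red grip at (312,222). There are five soap-like bars:
- (406,233): pale green with a band
- (398,306): cream or grey
- (352,265) and (461,244): purple
- (354,182): turquoise

The bar at (406,233) fits the description best. I'll confirm it in an enlarged crop.

```bash
python3 - <<'E'
from h import *
import pickle
c=pickle.load(open("top.pkl","rb"));im=c["image"]
a=cv2.resize(im[205:330,330:480],None,fx=4,fy=4,interpolation=2)
b=cv2.resize(im[180:310,165:335],None,fx=4,fy=4,interpolation=2)[:, :]
cv2.imwrite("pics/soaps.png",a);cv2.imwrite("pics/chest.png",b)
for n,u,v,z in[("green",406,233,25),("cream",398,306,25),("purple",352,265,25),("grip",312,222,129)]:print(n,p3(c,u,v).round(),p3(c,u,v,z=z).round())
E
```

```text
green [ 559. -311.   25.] [ 559. -312.   25.]
cream [ 399. -295.   26.] [ 399. -296.   25.]
purple [ 487. -194.   25.] [ 487. -194.   25.]
grip [ 567. -108.  136.] [ 568. -107.  129.]
```

View pics/soaps.png

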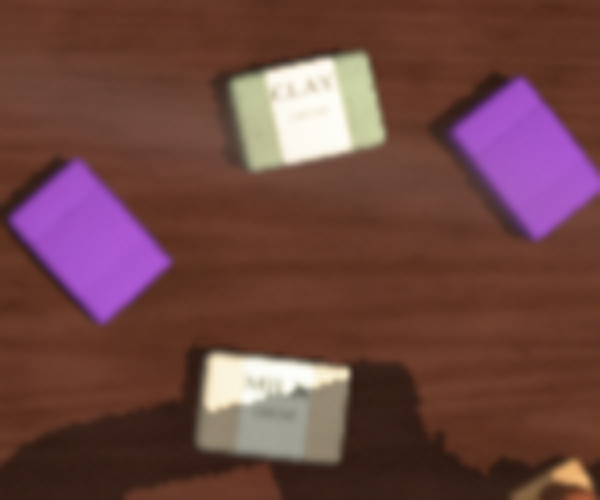

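View pics/chest.png

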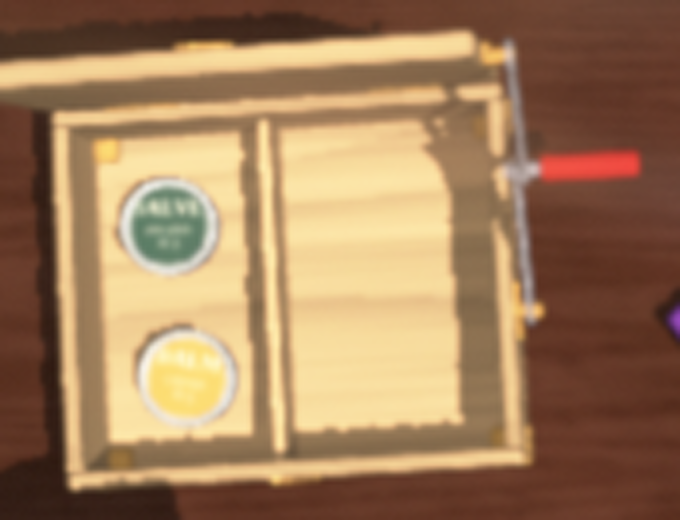

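The crop confirms it: the green bar with the white "CLAY" band is at crop (230,78), (367,52), (385,140), (250,170). The cream "MILK" bar is below it, and the others are plain purple. In the chest crop, the outer rim corners are (70,487), (530,462), (500,90) and (55,115). The red grip runs from (540,168) to (640,163), and the right bay is empty.

```bash
python3 - <<'E'
from h import *
import pickle
c=pickle.load(open("top.pkl","rb"))
S=[p3(c,330+x/4,205+y/4,z=25) for x,y in[(230,78),(367,52),(385,140),(250,170)]]
print("soap",np.mean(S,0).round(),[s.round() for s in S]); l=S[1]-S[0]+S[2]-S[3];print("long axis deg",np.degrees(np.arctan2(l[1],l[0])))
C=[p3(c,165+x/4,180+y/4,z=80) for x,y in[(70,487),(530,462),(500,90),(55,115)]]
for q in C:print(q.round())
m=np.mean(C,0);y=(C[0]-C[1]+C[3]-C[2]);x=C[2]-C[1]+C[3]-C[0];ay=np.arctan2(-y[0],y[1]);ax=np.arctan2(x[1],x[0]);print(m,ay,ax)
yaw=.6*ay+.4*ax;Rz=R.from_euler("z",yaw).as_matrix()
for n,p in dict(bay=(0,-52,8),hinge=(100,0,80),gripM=(0,-165,129),pivot=(-20,-128,65)).items():print(n,(np.array([m[0],m[1],0])+Rz@p).round())
for x,y in[(540,168),(640,163)]:
  w=p3(c,165+x/4,180+y/4,z=129);print("grip",w.round(),(Rz.T@(w-[m[0],m[1],0])).round())
o=get_obs();print(rot(o["orientation"]).round(3))
E
```

```text
soap [ 560. -314.   25.] [array([ 577., -271.,   25.]), array([ 593., -346.,   25.]), array([ 544., -356.,   25.]), array([ 526., -282.,   25.])]
long axis deg -77.36649281102706
[400. 163.  80.]
[419. -79.  80.]
[614. -59.  80.]
[597. 178.  80.]
[507.67888899  50.79186416  80.        ] 0.07347389588704141 0.08849221221921462
bay [512.  -1.   8.]
hinge [607.  59.  80.]
gripM [ 521. -114.  129.]
pivot [498. -78.  65.]
grip [568. -83. 129.] [  49. -138.  129.]
grip [ 571. -134.  129.] [  49. -189.  129.]
[[ 0.92   0.391 -0.   ]
 [ 0.391 -0.92   0.001]
 [ 0.    -0.001 -1.   ]]
```

Call:
jog_arm(commands=[[1, [0.39, -0.12, 0.05], [0, 0, 0]], [1, [0.39, -0.12, 0.05], [0, 0, 0]], [1, [0.39, -0.12, 0.05], [0, 0, 0]], [1, [0.39, -0.12, 0.05], [0, 0, 0]], [1, [0.39, -0.12, 0.05], [0, 0, 0]], [1, [0.39, -0.12, 0.05], [0, 0, 0]], [1, [0.39, -0.12, 0.05], [0, 0, 0]], [1, [0.39, -0.12, 0.05], [0, 0, 0]], [1, [0.39, -0.12, 0.05], [0, 0, 0]], [1, [0.39, -0.12, 0.05], [0, 0, 0]]])

```text
t: 1.15
ee_pos: [557.4, -310.9, 140.7]
orientation: [-3.078, -0.627, 0.001]
ft_force: [0.3, -0.9, -0.6]
width: 88.1
grasp_force: 0.0
```

Call:
jog_arm(commands=[[1, [0, 0, 0], [0, 0, -0.177]], [1, [0, 0, 0], [0, 0, -0.177]], [1, [0, 0, 0], [0, 0, -0.177]], [1, [0, 0, 0], [0, 0, -0.177]], [1, [0, 0, 0], [0, 0, -0.177]], [1, [0, 0, 0], [0, 0, -0.177]], [1, [0, 0, 0], [0, 0, -0.177]], [1, [0, 0, 0], [0, 0, -0.177]], [1, [0, 0, 0], [0, 0, -0.177]], [1, [0, 0, 0], [0, 0, -0.177]]])

```text
t: 2.15
ee_pos: [556.2, -312.1, 140.7]
orientation: [-1.955, -2.458, 0.0]
ft_force: [-0.0, 0.0, 0.3]
width: 87.5
grasp_force: 0.0
```

```bash
cat >> h.py <<'E'
def st():
    o=get_obs();T=rot(o["orientation"]);print("t%.1f"%o["t"],o["ee_pos"].round(1),"xang %.1f"%np.degrees(np.arctan2(T[1,0],T[0,0])),"z",T[:,2].round(3),"q",o["qpos"].round(2),"f",o["ft_force"].round(1),"w %.1f g %.1f"%(o["width"],o["grasp_force"]));return o,T
E
python3 - <<'E'
from h import *
o,T=st();c=get_image("wrist");cv2.imwrite("pics/w1.png",c["image"])
print(T.round(3))
hsv=c["z_map"];e,Rm=campose(c,o)
# top surface of soap: points at height 20..30 near TCP
P=[]
for v in range(0,480,4):
  for u in range(0,640,4):
    if c["z_map"][v,u]>0:
      p=p3(c,u,v,o)
      if 19<p[2]<32 and np.hypot(p[0]-560,p[1]+314)<70:P.append(p)
P=np.array(P,np.float32);print(len(P));r=cv2.minAreaRect(P[:,:2]);print(r)
E
```

```text
t2.1 [ 556.2 -312.1  140.7] xang 103.0 z [-0.001  0.    -1.   ] q [-0.53  0.5   1.64 -0.    1.01 -0.76] f [-0.   0.   0.3] w 87.5 g 0.0
[[-0.225  0.974 -0.001]
 [ 0.974  0.225  0.   ]
 [ 0.    -0.    -1.   ]]
292Traceback (most recent call last):
  File "<stdin>", line 12, in <module>
cv2.error: OpenCV(4.12.0) /io/opencv/modules/imgproc/src/convhull.cpp:143: error: (-215:Assertion failed) total >= 0 && (depth == CV_32F || depth == CV_32S) in function 'convexHull'
```

```bash
python3 - <<'E'
from h import *
o=get_obs();c=get_image("wrist")
P=np.array([p for v in range(0,480,4) for u in range(0,640,4) if c["z_map"][v,u]>0 for p in[p3(c,u,v,o)] if 19<p[2]<32 and np.hypot(p[0]-560,p[1]+314)<70])
print(len(P),np.median(P,0),cv2.minAreaRect(np.ascontiguousarray(P[:,:2],dtype=np.float32)))
E
```

```text
293 [ 562.08678857 -309.31741567   25.23171009] ((563.1939086914062, -310.68878173828125), (48.7271728515625, 74.39158630371094), 12.693727493286133)
```

View pics/w1.png

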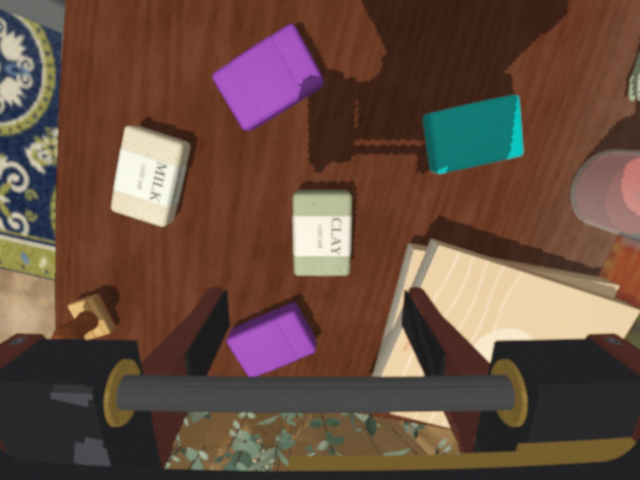

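The wrist view shows the green CLAY bar at (322,233), aligned with the fingers. Its measured centre is (562,-312).

Call:
jog_arm(commands=[[1, [0, 0.06, 0.3], [0, 0, 0]], [1, [0, 0, 0.3], [0, 0, 0]], [1, [0, 0, 0.3], [0, 0, 0]], [1, [0, 0, 0.25], [0, 0, 0]], [1, [0, 0, 0.2], [0, 0, 0]], [1, [0, 0, 0], [0, 0, 0]], [-1, [0, 0, 0], [0, 0, 0]], [-1, [0, 0, 0], [0, 0, 0]], [-1, [0, 0, 0], [0, 0, 0]], [-1, [0, 0, 0], [0, 0, 0]]])

```text
t: 3.25
ee_pos: [563.0, -311.3, 7.2]
orientation: [1.962, 2.451, 0.0]
ft_force: [-0.0, -0.0, 0.5]
width: 58.8
grasp_force: 0.0
```

Call:
jog_arm(commands=[[-1, [0, 0, 0], [0, 0, 0]], [-1, [0, 0, 0], [0, 0, 0]], [-1, [0, 0, 0], [0, 0, 0]]])

```text
t: 3.55
ee_pos: [562.3, -311.0, 6.2]
orientation: [1.963, 2.453, 0.0]
ft_force: [-0.4, -0.6, 0.1]
width: 35.1
grasp_force: 0.0
```

```bash
python3 - <<'E'
from h import *
o,T=st();c=get_image("wrist");d=get_image("top");cv2.imwrite("pics/w2.png",np.hstack([cv2.resize(c["image"],(400,300)),cv2.resize(d["image"][190:340,330:480],(300,300))]))
E
```

```text
t3.5 [ 562.3 -311.     6.2] xang 102.7 z [ 0. -0. -1.] q [-0.52  0.69  1.68 -0.    0.78 -0.74] f [-0.4 -0.6  0.1] w 35.1 g 0.0
```

View pics/w2.png

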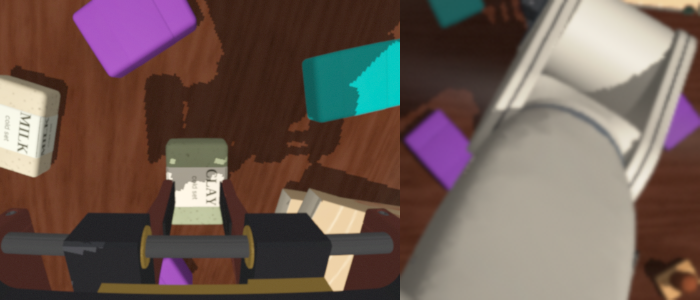

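The wrist view shows the soap at (197,180), between the fingers. They look about to touch it or already touching. I'll let them finish closing.

Call:
jog_arm(commands=[[-1, [0, 0, 0], [0, 0, 0]], [-1, [0, 0, 0], [0, 0, 0]], [-1, [0, 0, 0], [0, 0, 0]]])

```text
t: 3.95
ee_pos: [562.3, -310.9, 6.0]
orientation: [1.963, 2.453, 0.0]
ft_force: [-0.3, 0.0, 0.3]
width: 3.1
grasp_force: 0.0
```

```bash
python3 - <<'E'
from h import *
o,T=st();c=get_image("wrist");cv2.imwrite("pics/w3.png",c["image"][150:480,150:500])
M=np.array(c["mount"]);K=c["intrinsics"]
for p in[(0,0,0),(0,26,-18.7),(0,-26,-18.7)]:
  q=M[:3,:3].T@(np.array(p)-M[:3,3]);s=q[:2]/q[2];s=s*(1+c["k1"]*(s@s));print(p,K[0][0]*s[0]+K[0][2],K[1][1]*s[1]+K[1][2])
P=np.array([p for v in range(0,480,4) for u in range(0,640,4) if c["z_map"][v,u]>0 for p in[p3(c,u,v,o)] if 19<p[2]<30 and np.hypot(p[0]-560,p[1]+314)<70])
print(len(P),np.median(P,0),P.min(0),P.max(0))
E
```

```text
t4.0 [ 562.3 -310.9    6. ] xang 102.7 z [ 0.  0. -1.] q [-0.52  0.69  1.68  0.    0.78 -0.74] f [-0.3  0.   0.3] w 3.1 g 0.0
(0, 0, 0) 314.7778979634247 282.7650908139026
(0, 26, -18.7) 362.7561814851857 295.9686692777837
(0, -26, -18.7) 266.75560726594136 296.0215179852606
524 [ 558.63286902 -295.61416589   25.20436767] [ 531.00329302 -347.46301113   19.81455301] [ 592.53269859 -269.98175983   26.94853772]
```

View pics/w3.png

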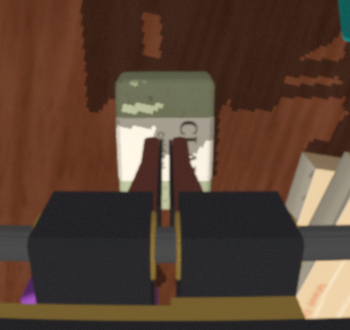

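The fingers appear to have shut over the soap rather than around it. I'll check the fingertip depth in the tool frame.

```bash
python3 - <<'E'
from h import *
o,T=st();c=get_image("wrist")
for u in(304,298,326,331,285):
  print(u,[(v,*(T.T@(p3(c,u,v,o)-o["ee_pos"])).round().tolist()) for v in range(270,350,8)])
E
```

```text
t4.0 [ 562.3 -310.9    6. ] xang 102.7 z [-0.  0. -1.] q [-0.52  0.69  1.68  0.    0.78 -0.74] f [0.  0.9 0.9] w 1.2 g 0.0
304 [(270, 15.0, -6.0, -19.0), (278, 11.0, -6.0, -20.0), (286, 6.0, -6.0, -20.0), (294, 12.0, -5.0, -42.0), (302, 12.0, -5.0, -50.0), (310, 11.0, -5.0, -58.0), (318, 11.0, -4.0, -65.0), (326, 11.0, -4.0, -71.0), (334, 12.0, -4.0, -78.0), (342, 33.0, -3.0, -118.0)]
298 [(270, 15.0, -9.0, -19.0), (278, 11.0, -9.0, -19.0), (286, 6.0, -9.0, -20.0), (294, 11.0, -8.0, -41.0), (302, 11.0, -7.0, -50.0), (310, 11.0, -7.0, -57.0), (318, 11.0, -7.0, -65.0), (326, 11.0, -6.0, -72.0), (334, 11.0, -6.0, -77.0), (342, 33.0, -4.0, -118.0)]
326 [(270, 15.0, 6.0, -19.0), (278, 11.0, 6.0, -19.0), (286, 6.0, 6.0, -20.0), (294, 11.0, 5.0, -41.0), (302, 12.0, 5.0, -50.0), (310, 11.0, 5.0, -58.0), (318, 11.0, 5.0, -65.0), (326, 12.0, 4.0, -72.0), (334, 11.0, 4.0, -77.0), (342, 33.0, 3.0, -118.0)]
331 [(270, 15.0, 9.0, -19.0), (278, 11.0, 9.0, -19.0), (286, 6.0, 9.0, -20.0), (294, 11.0, 8.0, -41.0), (302, 12.0, 7.0, -50.0), (310, 12.0, 7.0, -58.0), (318, 12.0, 7.0, -65.0), (326, 12.0, 6.0, -72.0), (334, 12.0, 6.0, -78.0), (342, 33.0, 4.0, -119.0)]
285 [(270, 15.0, -16.0, -20.0), (278, 11.0, -16.0, -19.0), (286, 6.0, -16.0, -19.0), (294, 2.0, -16.0, -19.0), (302, -3.0, -16.0, -19.0), (310, -8.0, -16.0, -19.0), (318, -13.0, -16.0, -19.0), (326, -18.0, -17.0, -20.0), (334, 11.0, -11.0, -77.0), (342, 34.0, -7.0, -119.0)]
```

The visible fingertips end about 38 mm behind the reported TCP (tool z ≈ -40), and the gripper body starts at -118 instead of the stated -80. So the real gripper sits about 38 mm further back along tool z than reported. From here I'll take tip z = reported z + 38. I'll open, go down carefully while watching the force, and grip.

Call:
jog_arm(commands=[[1, [0, 0, 0], [0, 0, 0]], [1, [0, 0, 0], [0, 0, 0]], [1, [0, 0, 0], [0, 0, 0]], [1, [0, 0, 0], [0, 0, 0]], [1, [0, 0, 0], [0, 0, 0]], [1, [0, 0, 0], [0, 0, 0]], [1, [0, 0, 0], [0, 0, 0]], [1, [0, 0, 0], [0, 0, 0]], [1, [0, 0, 0.1], [0, 0, 0]], [1, [0, 0, 0.08], [0, 0, 0]]])

```text
t: 5.05
ee_pos: [562.2, -310.9, -12.7]
orientation: [-1.963, -2.453, -0.0]
ft_force: [-0.3, -0.5, -0.2]
width: 77.0
grasp_force: 0.0
```

Call:
jog_arm(commands=[[1, [0, 0, 0.08], [0, 0, 0]], [1, [0, 0, 0.06], [0, 0, 0]], [1, [0, 0, 0.0], [0, 0, 0]]])

```text
t: 5.35
ee_pos: [561.4, -310.4, -27.4]
orientation: [-1.961, -2.451, 0.0]
ft_force: [-0.7, 0.2, 0.2]
width: 88.0
grasp_force: 0.0
```

Call:
jog_arm(commands=[[1, [0, 0, 0.05], [0, 0, 0]], [-1, [0, 0, 0], [0, 0, 0]], [-1, [0, 0, 0], [0, 0, 0]], [-1, [0, 0, 0], [0, 0, 0]], [-1, [0, 0, 0], [0, 0, 0]], [-1, [0, 0, 0], [0, 0, 0]], [-1, [0, 0, 0], [0, 0, 0]], [-1, [0, 0, 0], [0, 0, 0]]])

```text
t: 6.15
ee_pos: [562.3, -310.9, -30.8]
orientation: [1.963, 2.453, 0.0]
ft_force: [0.3, 0.3, 2.3]
width: 52.4
grasp_force: 30.0
```

Gripped: width 52.4 mm, 30 N. Lifting, aligning with the chest and carrying the soap over the front part of the right bay.

Call:
jog_arm(commands=[[-1, [0, 0, -0.2], [0, 0, 0]], [-1, [0, 0, -0.4], [0, 0, 0]], [-1, [0, 0, -0.4], [0, 0, 0]], [-1, [0, 0, -0.4], [0, 0, 0.09]], [-1, [0, 0, -0.3], [0, 0, 0.09]], [-1, [0, -0.25, 0], [0, 0, 0]], [-1, [0, -0.25, 0], [0, 0, 0]], [-1, [0.35, 0, 0], [0, 0, 0]], [-1, [0.4, 0, 0], [0, 0, 0]], [-1, [0.4, 0, 0], [0, 0, 0]]])

```text
t: 7.15
ee_pos: [502.6, -199.4, 139.0]
orientation: [-2.133, -2.306, -0.0]
ft_force: [1.3, 0.6, -1.4]
width: 52.4
grasp_force: 30.0
```

Call:
jog_arm(commands=[[-1, [0.4, 0, 0], [0, 0, 0]], [-1, [0.4, 0, 0], [0, 0, 0]], [-1, [0.4, 0, 0], [0, 0, 0]], [-1, [0.4, 0, 0], [0, 0, 0]], [-1, [0.38, 0, 0], [0, 0, 0]], [-1, [0, 0, 0], [0, 0, 0]], [-1, [0, 0, 0], [0, 0, 0]]])

```text
t: 7.85
ee_pos: [487.3, -2.2, 139.1]
orientation: [2.128, 2.311, -0.0]
ft_force: [0.6, -0.1, -1.0]
width: 52.5
grasp_force: 30.0
```

```bash
python3 - <<'E'
from h import *
st();c=get_image("wrist");cv2.imwrite("pics/w4.png",c["image"])
E
```

```text
t7.8 [487.3  -2.2 139.1] xang 94.7 z [-0. -0. -1.] q [-0.03  0.3   1.97 -0.    0.87 -0.11] f [ 0.6 -0.1 -1. ] w 52.5 g 30.0
```

View pics/w4.png

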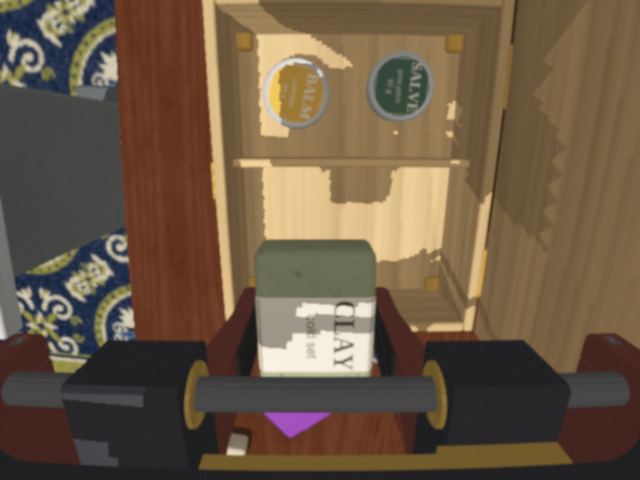

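The wrist view shows the soap held at (315,310), square with the chest, and the divider at v≈162. Both tins are in the left bay. Lowering it now.

Call:
jog_arm(commands=[[-1, [0, 0, 0.3], [0, 0, 0]], [-1, [0, 0, 0.35], [0, 0, 0]], [-1, [0, 0, 0.3], [0, 0, 0]], [-1, [0, 0, 0.25], [0, 0, 0]], [-1, [0, 0, 0.2], [0, 0, 0]], [-1, [0, 0, 0.12], [0, 0, 0]], [-1, [0, 0, 0.04], [0, 0, 0]], [-1, [0, 0, 0.02], [0, 0, 0]], [-1, [0, 0, 0], [0, 0, 0]]])

```text
t: 8.8
ee_pos: [488.1, -3.2, -18.4]
orientation: [2.131, 2.307, 0.001]
ft_force: [0.9, 0.4, -1.9]
width: 52.6
grasp_force: 30.0
```

Call:
jog_arm(commands=[[-1, [0, 0, 0.02], [0, 0, 0]], [-1, [0, 0, 0.02], [0, 0, 0]]])

```text
t: 9.0
ee_pos: [488.2, -2.9, -22.3]
orientation: [2.13, 2.307, 0.002]
ft_force: [-0.6, 0.4, -0.7]
width: 52.3
grasp_force: 30.0
```

Call:
jog_arm(commands=[[-1, [0, 0, 0.02], [0, 0, 0]], [-1, [0, 0, 0], [0, 0, 0]]])

```text
t: 9.2
ee_pos: [488.1, -2.9, -23.2]
orientation: [2.13, 2.308, 0.001]
ft_force: [-4.8, 0.4, 22.2]
width: 52.7
grasp_force: 30.0
```

Call:
jog_arm(commands=[[0.6, [0, 0, 0], [0, 0, 0]], [0.6, [0, 0, 0], [0, 0, 0]], [0.6, [0, 0, 0], [0, 0, 0]], [0.6, [0, 0, 0], [0, 0, 0]], [0.6, [0, 0, -0.1], [0, 0, 0]], [0.6, [0, 0, -0.3], [0, 0, 0]], [0.6, [0, 0, -0.4], [0, 0, 0]], [0.6, [0, 0, -0.4], [0, 0, 0]], [0.6, [0, 0, -0.4], [0, 0, 0]], [0.6, [0, 0, -0.3], [0, 0, 0]]])

```text
t: 10.2
ee_pos: [487.4, -2.9, 168.0]
orientation: [2.13, 2.307, 0.002]
ft_force: [0.8, -0.2, 0.1]
width: 70.6
grasp_force: 0.0
```

```bash
python3 - <<'E'
from h import *
o,T=st();c=get_image("wrist");m=np.array([507.7,50.8,0]);Rz=R.from_euler("z",.079).as_matrix()
P=np.array([Rz.T@(p3(c,u,v,o)-m) for v in range(0,480,4) for u in range(0,640,4) if c["z_map"][v,u]>0])
k=(abs(P[:,0])<90)&(P[:,1]<5)&(P[:,1]>-110)&(P[:,2]>25)&(P[:,2]<44);Q=P[k];print(len(Q),np.median(Q,0),Q.min(0),Q.max(0),Q[:,2].std())
k=(abs(P[:,0])<90)&(P[:,1]<5)&(P[:,1]>-110)&(P[:,2]<18);print("floor",np.median(P[k],0))
E
```

```text
t10.2 [487.4  -2.9 168. ] xang 94.6 z [ 0.002 -0.    -1.   ] q [-0.03  0.25  1.95 -0.    0.94 -0.11] f [ 0.8 -0.2  0.1] w 70.6 g 0.0
317 [-23.18967522 -59.0447642   33.26078809] [ -88.51606776 -109.99468589   25.13294408] [87.22167126  1.50843529 43.28259507] 2.8061945793704894
floor [ 18.46942529 -48.81387081   9.09754794]
```

The soap lies flat in the bay: its top is at 33 mm and its centre near chest (-25,-55). Next I'll shut the fingers, go out to the right, tilt 30° and get ready behind the grip.

Call:
jog_arm(commands=[[-1, [-0.36, 0, 0], [0, 0, 0]], [-1, [-0.36, 0, 0], [0, 0, 0]], [-1, [-0.36, 0, 0], [0, 0, 0]], [-1, [-0.36, 0, 0], [0, 0, 0]], [-1, [-0.36, 0, 0], [0, 0, 0]], [-1, [0, 0, 0], [0, 0.167, 0]], [-1, [0, 0, 0], [0, 0.167, 0]], [-1, [0, 0, 0], [0, 0.167, 0]], [-1, [0, 0, 0], [0, 0.167, 0]], [-1, [0, 0, 0], [0, 0, 0]]])

```text
t: 11.25
ee_pos: [501.0, -184.2, 163.4]
orientation: [-1.842, -1.987, -0.496]
ft_force: [1.0, -0.0, -0.4]
width: 0.6
grasp_force: 0.0
```

Call:
jog_arm(commands=[[-1, [0, 0.33, 0], [0, 0, 0]], [-1, [0, 0.33, 0], [0, 0, 0]], [-1, [0, 0.33, 0], [0, 0, 0]], [-1, [0, 0, 0], [0, 0, 0]]])

```text
t: 11.65
ee_pos: [603.4, -173.0, 165.5]
orientation: [-1.84, -1.999, -0.493]
ft_force: [-0.1, -0.1, 0.2]
width: 0.5
grasp_force: 0.0
```

```bash
cat >> h.py <<'E'
m=np.array([507.7,50.8,0]);Rz=R.from_euler("z",.079).as_matrix()
def tip(o,T): 
    print("tip chest",(Rz.T@(o["ee_pos"]-38*T[:,2]-m)).round(1),"rep chest",(Rz.T@(o["ee_pos"]-m)).round(1));print("tool axes in chest (cols)\n",(Rz.T@T).round(3))
E
python3 - <<'E'
from h import *
o,T=st();tip(o,T);c=get_image("wrist");cv2.imwrite("pics/w5.png",c["image"])
d=get_image("top");
for d in(c,get_image("top")):
  im=d["image"].astype(int);mk=(im[...,2]>150)&(im[...,1]<70)&(im[...,0]<80);v,u=np.nonzero(mk);P=np.array([Rz.T@(p3(d,a,b,o)-m) for a,b in zip(u[::3],v[::3])]) if len(u) else np.zeros((1,3))
  k=(abs(P[:,0]-49)<40)&(P[:,1]<-125)&(P[:,1]>-205)&(P[:,2]>90);print(len(P),k.sum(),np.median(P[k],0).round(),P[k].min(0).round(),P[k].max(0).round()) if k.any() else print(len(P))
E
```

```text
t11.7 [ 603.4 -173.   165.5] xang 94.8 z [-0.039  0.497 -0.867] q [-0.52  0.62  1.48  0.43  1.38 -0.76] f [-0.1 -0.1  0.2] w 0.5 g 0.0
tip chest [  77.7 -249.6  198.4] rep chest [  77.8 -230.7  165.5]
tool axes in chest (cols)
 [[-0.004  1.     0.   ]
 [ 0.867  0.003  0.498]
 [ 0.498  0.002 -0.867]]
418 377 [  52. -166.  136.] [  45. -188.  130.] [  58. -140.  138.]
101
```

View pics/w5.png

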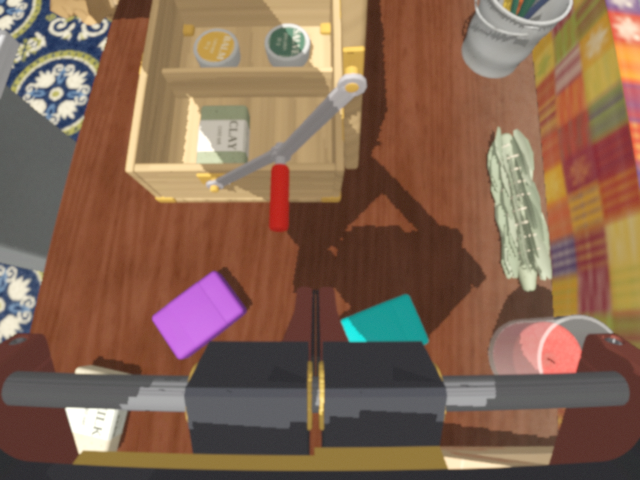

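The wrist view shows the soap in the bay at (222,135), the stay knee at (280,155) and the red grip from (280,165) to (280,230). Depth puts the grip at chest x≈52, z≈130. I'll lower the finger behind it and slide in from the right.

Call:
jog_arm(commands=[[-1, [-0.155, 0.02, 0.27], [0, 0, 0]], [-1, [-0.155, 0, 0.27], [0, 0, 0]], [-1, [-0.155, 0, 0.27], [0, 0, 0]], [-1, [0.26, 0, 0.15], [0, 0, 0]], [-1, [0.26, 0, 0.15], [0, 0, 0]], [-1, [0.26, 0, 0.15], [0, 0, 0]], [-1, [0, 0, 0], [0, 0, 0]]])

```text
t: 12.5
ee_pos: [592.8, -81.0, 72.1]
orientation: [-1.837, -1.994, -0.492]
ft_force: [-1.1, -0.6, 1.0]
width: 0.6
grasp_force: 0.0
```

```bash
python3 - <<'E'
from h import *
o,T=st();tip(o,T)
# finger-center path following the bar: offsets from bar
for a in(43,50,57,64,71,78,85,92):
  t=np.radians(a);print(a,(-20+94*np.cos(t)).round(),(65+94*np.sin(t)).round())
E
```

```text
t12.5 [592.8 -81.   72.1] xang 94.6 z [-0.043  0.5   -0.865] q [-0.41  0.68  1.64  0.5   1.15 -0.78] f [-1.1 -0.6  1. ] w 0.6 g 0.0
tip chest [  74.5 -157.1  105. ] rep chest [  74.4 -138.1   72.1]
tool axes in chest (cols)
 [[-0.002  1.    -0.004]
 [ 0.865  0.003  0.502]
 [ 0.502 -0.003 -0.865]]
43 49.0 129.0
50 40.0 137.0
57 31.0 144.0
64 21.0 149.0
71 11.0 154.0
78 -0.0 157.0
85 -12.0 159.0
92 -23.0 159.0
```

Call:
jog_arm(commands=[[-1, [0, -0.05, 0], [0, 0, 0]], [-1, [0.02, -0.05, -0.035], [0, 0, 0]], [-1, [0.02, -0.05, -0.04], [0, 0, 0]], [-1, [0.02, -0.05, -0.04], [0, 0, 0]], [-1, [0.02, -0.05, -0.035], [0, 0, 0]], [-1, [0.015, -0.05, -0.03], [0, 0, 0]]])

```text
t: 13.1
ee_pos: [565.2, -88.0, 92.6]
orientation: [-1.842, -1.994, -0.494]
ft_force: [1.8, 0.6, -1.0]
width: 0.6
grasp_force: 1.0
```

```bash
cat >> h.py <<'E'
def red(o):
  d=get_image("wrist");im=d["image"].astype(int);mk=(im[...,2]>130)&(im[...,1]<70)&(im[...,0]<70);v,u=np.nonzero(mk);P=np.array([Rz.T@(p3(d,a,b,o)-m) for a,b in zip(u[::3],v[::3])])
  k=(abs(P[:,0])<120)&(P[:,1]<-125)&(P[:,1]>-205)&(P[:,2]>90);print("red",k.sum(),np.median(P[k],0).round(),P[k].min(0).round(),P[k].max(0).round());return d
E
python3 - <<'E'
from h import *
o,T=st();tip(o,T);red(o)
E
```

```text
t13.1 [565.2 -88.   92.6] xang 94.6 z [-0.039  0.499 -0.866] q [-0.44  0.62  1.69  0.49  1.16 -0.79] f [ 1.8  0.6 -1. ] w 0.6 g 1.0
tip chest [  46.4 -161.9  125.5] rep chest [  46.4 -142.9   92.6]
tool axes in chest (cols)
 [[-0.     1.     0.   ]
 [ 0.866  0.     0.5  ]
 [ 0.5    0.    -0.866]]
red 857 [  29. -157.  154.] [  22. -174.  148.] [  35. -139.  155.]
```

Call:
jog_arm(commands=[[-1, [0.015, -0.06, -0.026], [0, 0, 0]], [-1, [0.015, -0.06, -0.026], [0, 0, 0]], [-1, [0.01, -0.06, -0.017], [0, 0, 0]], [-1, [0.01, -0.06, -0.017], [0, 0, 0]], [-1, [0.005, -0.06, -0.01], [0, 0, 0]], [-1, [0, -0.06, 0], [0, 0, 0]], [-1, [0, -0.06, 0], [0, 0, 0]], [-1, [0, -0.05, 0], [0, 0, 0]], [-1, [0, 0, 0], [0, 0, 0]]])

```text
t: 14.05
ee_pos: [517.1, -90.9, 102.8]
orientation: [-1.84, -1.992, -0.493]
ft_force: [-0.0, 1.2, 0.4]
width: 0.7
grasp_force: 0.0
```

```bash
python3 - <<'E'
from h import *
o,T=st();tip(o,T);c=red(o);cv2.imwrite("pics/w6.png",c["image"])
E
```

```text
t14.1 [517.1 -90.9 102.8] xang 94.5 z [-0.042  0.5   -0.865] q [-0.48  0.56  1.78  0.48  1.15 -0.84] f [-0.   1.2  0.4] w 0.7 g 0.0
tip chest [  -1.7 -161.   135.7] rep chest [  -1.8 -142.   102.8]
tool axes in chest (cols)
 [[ 0.     1.    -0.002]
 [ 0.865  0.001  0.502]
 [ 0.502 -0.002 -0.865]]
red 874 [ -19. -156.  165.] [ -27. -173.  160.] [ -13. -139.  166.]
```

View pics/w6.png

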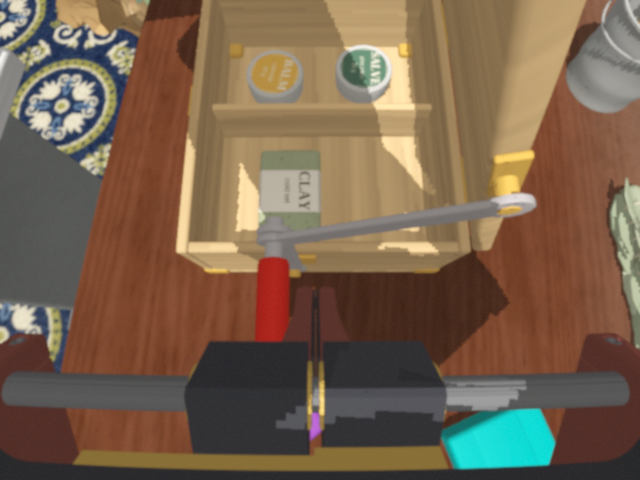

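The grip is now at x≈-19, directly above the pivot, so the knee is well past straight. The lid has started to come forward, and the soap and tins are untouched. Withdrawing to the right, straightening the tool and rising.

Call:
jog_arm(commands=[[-1, [0, 0.06, 0], [0, 0, 0]], [-1, [-0.3, 0, -0.17], [0, 0, 0]], [-1, [-0.3, 0, -0.17], [0, 0, 0]], [-1, [-0.3, 0, -0.17], [0, 0, 0]], [-1, [0, 0, 0], [0, -0.167, 0]], [-1, [0, 0, 0], [0, -0.167, 0]], [-1, [0, 0, 0], [0, -0.167, 0]], [-1, [0, 0, 0], [0, -0.167, 0]], [-1, [0, 0.2, -0.4], [0, 0, 0]], [-1, [0, 0.2, -0.4], [0, 0, 0]]])

```text
t: 15.1
ee_pos: [571.5, -188.4, 181.7]
orientation: [-2.126, -2.307, 0.004]
ft_force: [1.8, -1.0, -0.2]
width: 0.3
grasp_force: 0.0
```

Call:
jog_arm(commands=[[-1, [0, 0.2, -0.4], [0, 0, 0]], [-1, [0, 0.2, -0.4], [0, 0, 0]], [-1, [0, 0.1, -0.3], [0, 0, 0]], [-1, [0, 0.1, -0.2], [0, 0, 0]], [-1, [0, 0, 0], [0, 0, 0]]])

```text
t: 15.6
ee_pos: [635.0, -185.8, 315.1]
orientation: [2.127, 2.306, 0.003]
ft_force: [-0.6, -0.5, 0.1]
width: 0.5
grasp_force: 0.0
```

```bash
python3 - <<'E'
from h import *
o,T=st();tip(o,T)
d=get_image("scene")
P=[]
for v in range(180,400,3):
  for u in range(150,360,3):
    if d["z_map"][v,u]>0:P.append(Rz.T@(p3(d,u,v)-m))
P=np.array(P);k=(abs(P[:,1])<100)&(P[:,2]>100)&(P[:,0]<140)&(P[:,0]>-60);Q=P[k]
f=np.polyfit(Q[:,2],Q[:,0],1);print(k.sum(),"lid angle",90-np.degrees(np.arctan(-f[0])),"ztop",np.percentile(Q[:,2],99),Q[np.argmax(Q[:,2])])
E
```

```text
t15.6 [ 635.  -185.8  315.1] xang 94.6 z [ 0.005 -0.002 -1.   ] q [-0.3   0.37  1.42 -0.    1.35 -0.38] f [-0.6 -0.5  0.1] w 0.5 g 0.0
tip chest [ 108.1 -245.9  353.1] rep chest [ 108.3 -246.   315.1]
tool axes in chest (cols)
 [[-0.002  1.     0.005]
 [ 1.     0.002 -0.002]
 [-0.002  0.005 -1.   ]]
238 lid angle 70.26154445422489 ztop 276.3976338849369 [ 37.56210784 -80.68853022 277.27367868]
```

Call:
jog_arm(commands=[[-1, [0.4, 0, 0], [0, 0, 0]], [-1, [0.4, 0, 0], [0, 0, 0]], [-1, [0.4, 0, 0], [0, 0, 0]], [-1, [0.4, 0, 0], [0, 0, 0]], [-1, [0.4, 0, 0], [0, 0, 0]], [-1, [0.4, -0.1, 0], [0, 0, 0]], [-1, [0, -0.1, 0.3], [0, 0, 0]], [-1, [0, 0, 0.3], [0, 0, 0]], [-1, [0, 0, 0.3], [0, 0, 0]], [-1, [0, 0, 0.12], [0, 0, 0]]])

```text
t: 16.65
ee_pos: [589.8, 51.6, 205.4]
orientation: [-2.127, -2.305, 0.01]
ft_force: [-0.1, -0.3, -0.7]
width: 0.3
grasp_force: 0.0
```

```bash
python3 - <<'E'
from h import *
o,T=st();tip(o,T)
c,s=np.cos,np.sin
f=np.radians(np.arange(72,-1,-3));x=100-178*c(f)+12*s(f)+11;z=80+178*s(f)+12*c(f)
print(np.c_[np.degrees(f),x,z,np.r_[0,np.diff(x)],np.r_[0,-np.diff(z)]].round(1))
E
```

```text
t16.6 [589.8  51.6 205.4] xang 94.6 z [-0.008 -0.001 -1.   ] q [ 0.07  0.36  1.69 -0.    1.1  -0.01] f [-0.1 -0.3 -0.7] w 0.3 g 0.0
tip chest [ 82.2  -5.7 243.4] rep chest [ 81.9  -5.7 205.4]
tool axes in chest (cols)
 [[-0.001  1.    -0.008]
 [ 1.     0.001 -0.   ]
 [-0.    -0.008 -1.   ]]
[[ 72.   67.4 253.    0.    0. ]
 [ 69.   58.4 250.5  -9.    2.5]
 [ 66.   49.6 247.5  -8.9   3. ]
 [ 63.   40.9 244.   -8.7   3.4]
 [ 60.   32.4 240.2  -8.5   3.9]
 [ 57.   24.1 235.8  -8.3   4.3]
 [ 54.   16.1 231.1  -8.    4.8]
 [ 51.    8.3 225.9  -7.8   5.2]
 [ 48.    0.8 220.3  -7.5   5.6]
 [ 45.   -6.4 214.4  -7.2   6. ]
 [ 42.  -13.3 208.   -6.9   6.3]
 [ 39.  -19.8 201.3  -6.5   6.7]
 [ 36.  -26.  194.3  -6.2   7. ]
 [ 33.  -31.7 187.   -5.8   7.3]
 [ 30.  -37.2 179.4  -5.4   7.6]
 [ 27.  -42.2 171.5  -5.    7.9]
 [ 24.  -46.7 163.4  -4.6   8.1]
 [ 21.  -50.9 155.   -4.1   8.4]
 [ 18.  -54.6 146.4  -3.7   8.6]
 [ 15.  -57.8 137.7  -3.2   8.8]
 [ 12.  -60.6 128.7  -2.8   8.9]
 [  9.  -62.9 119.7  -2.3   9. ]
 [  6.  -64.8 110.5  -1.8   9.2]
 [  3.  -66.1 101.3  -1.4   9.2]
 [  0.  -67.   92.   -0.9   9.3]]
```

Call:
jog_arm(commands=[[-1, [0, -0.08, 0], [0, 0, 0]], [-1, [0, -0.08, 0], [0, 0, 0]], [-1, [0, -0.08, 0], [0, 0, 0]], [-1, [0, -0.08, 0], [0, 0, 0]], [-1, [0, -0.08, 0.0], [0, 0, 0]], [-1, [0, -0.08, 0.03], [0, 0, 0]], [-1, [0, -0.08, 0.04], [0, 0, 0]], [-1, [0, -0.08, 0.05], [0, 0, 0]], [-1, [0, -0.08, 0.05], [0, 0, 0]]])

```text
t: 17.55
ee_pos: [520.8, 46.0, 192.8]
orientation: [-2.131, -2.308, 0.001]
ft_force: [1.1, 0.7, 1.8]
width: 0.6
grasp_force: 0.8
```

```bash
cat >> h.py <<'E'
def lid():
  d=get_image("scene");P=np.array([Rz.T@(p3(d,u,v)-m) for v in range(180,400,3) for u in range(150,360,3) if d["z_map"][v,u]>0])
  for lo,hi in((-105,-45),(40,105)):
    k=(P[:,1]>lo)&(P[:,1]<hi)&(P[:,2]>84)&(P[:,0]<125)&(P[:,0]>-120);Q=P[k]
    print("y",lo,hi,k.sum(),"x/z max:",Q[np.argmax(Q[:,2])].round(),"x min:",Q[np.argmin(Q[:,0])].round())
  return d
E
python3 - <<'E'
from h import *
o,T=st();tip(o,T);lid()
E
```

```text
t17.6 [520.8  46.  192.8] xang 94.6 z [-0. -0. -1.] q [ 0.07  0.27  1.85  0.    1.02 -0.01] f [1.1 0.7 1.8] w 0.6 g 0.8
tip chest [ 12.7  -5.8 230.8] rep chest [ 12.6  -5.8 192.8]
tool axes in chest (cols)
 [[-0.001  1.    -0.   ]
 [ 1.     0.001  0.   ]
 [ 0.    -0.    -1.   ]]
y -105 -45 7 x/z max: [-13. -92. 249.] x min: [-22. -74. 248.]
y 40 105 142 x/z max: [-114.   56.  606.] x min: [-115.   57.  594.]
```

Contact is made and the lid is at about 54°, following the finger at roughly 2 N. Continuing along the arc.

Call:
jog_arm(commands=[[-1, [0, -0.07, 0.05], [0, 0, 0]], [-1, [0, -0.075, 0.055], [0, 0, 0]], [-1, [0, -0.07, 0.06], [0, 0, 0]], [-1, [0, -0.07, 0.065], [0, 0, 0]], [-1, [0, -0.065, 0.065], [0, 0, 0]], [-1, [0, -0.06, 0.07], [0, 0, 0]], [-1, [0, -0.06, 0.075], [0, 0, 0]], [-1, [0, -0.055, 0.075], [0, 0, 0]], [-1, [0, -0.05, 0.08], [0, 0, 0]], [-1, [0, -0.045, 0.08], [0, 0, 0]]])

```text
t: 18.6
ee_pos: [459.4, 41.1, 125.1]
orientation: [-2.131, -2.308, 0.0]
ft_force: [0.2, -0.2, 0.3]
width: 0.3
grasp_force: 0.3
```

```bash
python3 - <<'E'
from h import *
o,T=st();tip(o,T);lid()
E
```

```text
t18.6 [459.4  41.1 125.1] xang 94.6 z [-0. -0. -1.] q [ 0.06  0.28  2.03 -0.    0.82 -0.02] f [ 0.2 -0.2  0.3] w 0.3 g 0.3
tip chest [-48.9  -5.9 163.1] rep chest [-48.9  -5.9 125.1]
tool axes in chest (cols)
 [[-0.001  1.    -0.   ]
 [ 1.     0.001 -0.   ]
 [-0.    -0.    -1.   ]]
y -105 -45 16 x/z max: [-40. -46. 513.] x min: [ -84. -104.  164.]
y 40 105 326 x/z max: [-111.   54.  584.] x min: [-120.   56.  570.]
```

Call:
jog_arm(commands=[[-1, [0, -0.04, 0.085], [0, 0, 0]], [-1, [0, -0.035, 0.085], [0, 0, 0]], [-1, [0, -0.03, 0.085], [0, 0, 0]], [-1, [0, -0.03, 0.08], [0, 0, 0]], [-1, [0, -0.02, 0.08], [0, 0, 0]], [-1, [0, -0.02, 0.07], [0, 0, 0]], [-1, [0, -0.01, 0.06], [0, 0, 0]], [-1, [0, -0.01, 0.05], [0, 0, 0]], [-1, [0, -0.01, 0.04], [0, 0, 0]], [-1, [0, 0, 0.03], [0, 0, 0]]])

```text
t: 19.65
ee_pos: [439.3, 39.5, 60.0]
orientation: [-2.131, -2.308, 0.001]
ft_force: [-15.3, -1.9, 61.4]
width: 0.5
grasp_force: 30.7
```

Call:
jog_arm(commands=[[-1, [0, 0, 0.02], [0, 0, 0]], [-1, [0, 0, 0.02], [0, 0, 0]], [-1, [0, 0, 0.0], [0, 0, 0]]])

```text
t: 19.95
ee_pos: [439.4, 39.5, 59.8]
orientation: [-2.131, -2.308, 0.0]
ft_force: [-21.7, -1.4, 78.1]
width: 0.4
grasp_force: 39.5
```

The force has jumped, so something is at a stop. Backing off to look.

Call:
jog_arm(commands=[[-1, [0, 0, -0.1], [0, 0, 0]], [-1, [0, 0, -0.4], [0, 0, 0]], [-1, [0, 0, -0.4], [0, 0, 0]], [-1, [-0.3, 0, -0.4], [0, 0, 0]], [-1, [-0.4, 0, -0.3], [0, 0, 0]], [-1, [-0.4, 0, 0], [0, 0, 0]], [-1, [-0.4, 0, 0], [0, 0, 0]], [-1, [-0.4, 0, 0], [0, 0, 0]], [-1, [-0.4, 0, 0], [0, 0, 0]], [-1, [0, 0, 0], [0, 0, 0]]])

```text
t: 20.95
ee_pos: [458.4, -193.7, 215.5]
orientation: [2.134, 2.303, -0.0]
ft_force: [0.1, 1.3, 0.2]
width: 0.4
grasp_force: 0.0
```

```bash
python3 - <<'E'
from h import *
o,T=st();tip(o,T);d=get_image("scene");t=get_image("top");w=get_image("wrist")
for n,c in(("scene",d),("top",t),("wrist",w)):
  P=np.array([Rz.T@(p3(c,u,v,o)-m) for v in range(0,480,3) for u in range(0,640,3) if c["z_map"][v,u]>0])
  k=(abs(P[:,1])<110)&(abs(P[:,0])<98)&(P[:,2]>40)&(P[:,2]<150);Q=P[k]
  if len(Q)>20:
    A=np.c_[Q[:,0],Q[:,1],np.ones(len(Q))];f=np.linalg.lstsq(A,Q[:,2],rcond=None)[0];print(n,len(Q),np.percentile(Q[:,2],[5,50,95]).round(1),"slope",f.round(4))
cv2.imwrite("pics/end.png",np.hstack([cv2.resize(d["image"][200:400,170:400],(400,348)),cv2.resize(t["image"][150:320,150:345],(400,348))]))
E
```

```text
t20.9 [ 458.4 -193.7  215.5] xang 94.4 z [ 0.001 -0.002 -1.   ] q [-0.42  0.2   1.88 -0.    1.05 -0.5 ] f [0.1 1.3 0.2] w 0.4 g 0.0
tip chest [ -68.5 -239.8  253.5] rep chest [ -68.4 -239.9  215.5]
tool axes in chest (cols)
 [[ 0.003  1.     0.001]
 [ 1.    -0.003 -0.002]
 [-0.002  0.001 -1.   ]]
scene 684 [62.4 93.4 95.4] slope [7.34000e-02 7.00000e-04 9.12261e+01]
top 1095 [91.9 94.2 96.1] slope [-2.00000e-04  1.40000e-03  9.40944e+01]
wrist 2075 [93.  95.  95.8] slope [3.90000e-03 2.47000e-02 9.65661e+01]
```

View pics/end.png

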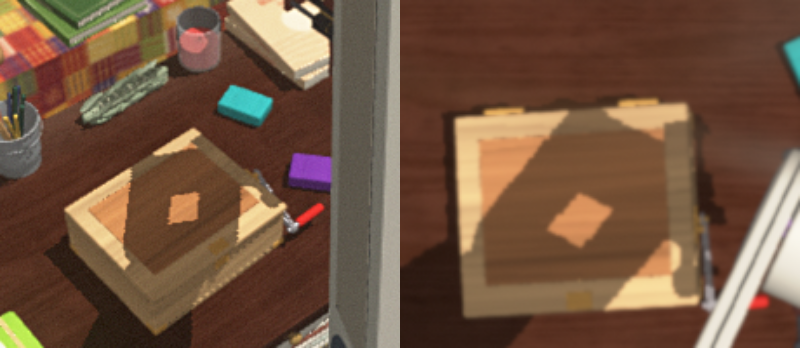

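The views show the lid flat on the chest (slope ≈ 0, outer face about 93–94 mm up, within calibration of 92). The stay is folded at the front corner and the robot is clear.

```bash
python3 -c "from workcell import close_job;print(close_job())"
```

```text
the job is handed in; nothing more can be done
None
```

The green soap lies flat in the right-hand bay, the stay was unlocked before the lid was lowered, and the lid is fully closed without a slam; the final press read 78 N at the wrist (limit 120 N), and the job was handed in at about 21 s.

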